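Strip the counterweights off a camera boom

TASK

The lighter camera on the boom stand needs no counterweights: slide the stop collar off the free end of the bar and put it in the parts tray, then slide off the two counterweights, the outer one first, and put them in the tray too. Take them one at a time, set each down in the tray before fetching the next, and do not drop them; leave the bottle, the jar and the slide box where they are.

Things in the scene. Friction and masses are not known exactly. Their poses are not given: they have to be found in the camera images.
- stand: Camera boom stand, fixed: grey base plate 240 x 120 x 18 mm (x from -90 to +150 mm), a 28 mm post at x = +80 mm with a 44 mm cubic clamp block on it (top 172 mm up) and a level steel bar through the block, along the stand's x. Beyond the block, at x = +175 mm, the bar carries a small camera (top 180 mm up). Origin on the bench under the bar, 85 mm from its free end; z up.
- bar_end (a point): Centre of the bar's free end face, on the bar's axis, 150 mm above the bench; axes as the stand's. The bar is 16 mm in diameter, bare and smooth; its free end points along -x, roughly towards the robot, and rings leave it along -x. 140 mm of it stands free between end and clamp block.
- collar: Stop collar: plain round aluminium ring, 44 mm outside diameter, 18 mm long, 24 mm hole, 70 g. Origin at its centre, x along the hole. Hangs loose on the 16 mm bar, its centre 4 mm below the bar's axis; nothing locks it and it slides easily. It is the smallest ring and the first from the free end, starting with its centre about 22 to 38 mm inside it.
- weight_outer: Outer counterweight: plain round steel ring, 52 mm outside diameter, 22 mm long, 24 mm hole, 220 to 340 g. Origin at its centre, x along the hole. Hangs loose on the 16 mm bar, its centre 4 mm below the bar's axis; nothing locks it and it slides easily. The second ring from the free end, its centre about 66 to 76 mm inside it.
- weight_inner: Inner counterweight: plain round steel ring, 60 mm outside diameter, 22 mm long, 24 mm hole, 320 to 480 g. Origin at its centre, x along the hole. Hangs loose on the 16 mm bar, its centre 4 mm below the bar's axis; nothing locks it and it slides easily. The third and largest ring, nearest the clamp block, its centre about 109 to 117 mm inside the free end.
- tray: Shallow open aluminium parts tray, fixed to the bench: 260 mm (its x) by 170 mm (its y), walls 30 mm high and 4 mm thick, floor 4 mm above the bench. Origin on the bench under its centre, z up. The stand and the tray may be either way round, left and right.
- dropper: Bystander: small white dropper bottle with a black cap, 32 mm across, 75 mm tall, upright; origin at its foot.
- slide_box: Bystander: grey and white microscope slide box 86 x 36 mm, 34 mm tall; origin at the centre of its underside, x along its length.
- jar: Bystander: small amber glass jar with a white lid, 48 mm across, 60 mm tall; origin at its foot.
Things that resemble listed ones, but are neither listed nor needed, are in the scene too. What is shaped like the collar but orange is not meant.

How it is judged (in metres and radians):
On the way, in this order (a step that is already met when the one before it is completed fails the run):
1. the stop collar lies in the tray, let go, and both counterweights are still on the bar (x of collar in the frame of tray between -0.115 and 0.115 m and y of collar in the frame of tray between -0.073 and 0.073 m and z of collar in the frame of tray below 0.045 m and contact force between collar and the fingers below 0.2 N and linear speed of collar below 0.05 m/s and x of each of weight_outer, weight_inner in the frame of bar_end above 0 m and z of each of weight_outer, weight_inner in the frame of bar_end above -0.02 m and distance between each of weight_outer, weight_inner and bar_end below 0.15 m), for 0.2 s.
2. the outer counterweight is in the tray as well, let go, and the inner one is still on the bar (x of collar in the frame of tray between -0.115 and 0.115 m and y of collar in the frame of tray between -0.073 and 0.073 m and z of each of collar, weight_outer in the frame of tray below 0.045 m and x of weight_outer in the frame of tray between -0.115 and 0.115 m and y of weight_outer in the frame of tray between -0.073 and 0.073 m and contact force between weight_outer and the fingers below 0.2 N and linear speed of weight_outer below 0.05 m/s and x of weight_inner in the frame of bar_end above 0 m and z of weight_inner in the frame of bar_end above -0.02 m and distance between weight_inner and bar_end below 0.15 m), for 0.2 s.
3. the inner counterweight is in the tray as well, let go (x of weight_inner in the frame of tray between -0.115 and 0.115 m and y of weight_inner in the frame of tray between -0.073 and 0.073 m and z of weight_inner in the frame of tray below 0.045 m and contact force between weight_inner and the fingers below 0.2 N and linear speed of weight_inner below 0.05 m/s), for 0.2 s.
At the end, for the whole second after the job is handed in: The collar and both counterweights rest in the tray, standing or lying, let go and still (under 0.05 m/s): each one's centre lies inside the tray's walls (within 115 mm along and 73 mm across of the tray's centre) and less than 45 mm above the bench. The bar is then empty (all of step 3 and x of collar in the frame of tray between -0.115 and 0.115 m and y of collar in the frame of tray between -0.073 and 0.073 m and z of each of collar, weight_outer in the frame of tray below 0.045 m and contact force between each of collar, weight_outer and the fingers below 0.2 N and linear speed of each of collar, weight_outer below 0.05 m/s and x of weight_outer in the frame of tray between -0.115 and 0.115 m and y of weight_outer in the frame of tray between -0.073 and 0.073 m); the robot touches nothing.
It fails at once if the stop collar is dropped (falls freely from more than about 40 mm, reaching 0.9 m/s out of the fingers) (linear speed of collar above 0.9 m/s and contact force between collar and the fingers below 0.05 N).
It fails at once if the outer counterweight is dropped (falls freely from more than about 40 mm, reaching 0.9 m/s out of the fingers) (linear speed of weight_outer above 0.9 m/s and contact force between weight_outer and the fingers below 0.05 N).
It fails at once if the inner counterweight is dropped (falls freely from more than about 40 mm, reaching 0.9 m/s out of the fingers) (linear speed of weight_inner above 0.9 m/s and contact force between weight_inner and the fingers below 0.05 N).
It fails at once if the bottle, the jar or the slide box is shifted by more than 30 mm (distance of any of dropper, slide_box, jar from where it was at the start of the episode above 0.03 m).
It also fails if it takes over 70 s, if anything falls off the work surface, if the arm or the gripper's body presses on something with over 40 N, if the wrist force passes 120 N, or if a joint passes its speed limit or range.

ROBOT

A 6-joint arm with a two-finger parallel gripper is mounted at the origin on the work surface. World frame = base frame: x ahead of the robot, y to its left, z up, the work surface at z = 0. Lengths are in m, angles in degrees, forces in N, time in s.
With the tool pointing down it reaches from about 0.25 to 0.725 m from the base axis. Payload 4 kg.
Tool frame: the origin (TCP) lies midway between the tips of the shut fingers; the grasp point (between the pads) lies 19 mm behind it; z points along the fingers, y is the line along which they close (so a half turn about z gives the same grasp; the last joint's range is limited). The gripper opens to 85 mm and grips with 20 to 120 N. Pads are 22 mm wide; open, the fingers measure 114 mm over their backs; the gripper's body (76 mm by 85 mm) begins 54 mm behind the grasp point. The pads swing forward as they close: fully open they stand 13 mm farther back than shut.
Start: joints at [66.979, 13.785, 0.286, 76.501, 0, 90], TCP at [0.196, 0.46, 0.231] pointing down, gripper open.
Joint ranges: [-155.79, 155.79], [-60.16, 107.12], [-62.33, 73.08], [-114, 123.19], [-81.49, 82.49], [-180, 180]. Speed limits (degrees/s): [159.86, 159.86, 180, 180, 180, 180].

INTERFACE

Orientations are given as [roll, pitch, yaw] about the fixed x, y, z axes, in that order (R = Rz(yaw) Ry(pitch) Rx(roll)).
In Python, from rig import bot gives the robot as it stands.
- The arm moves only by the tool arm_command, never from a script. Its argument "moves" is a list that holds one entry, the list of rows, each a list of 5 numbers: the opening, from 0 (shut) to 1 (fully open), then the shift along the world's x, y, z in m, then the turn about the world's z in degrees. A call has exactly 8 rows; each row shifts and turns the commanded pose from where the row before left it; what a row does not reach is not made up. A row lasts 1/8 s, in which the tool goes at most 62.5 mm and 10.7 degrees, less where a joint would pass 70% of its speed; a pose out of reach is approached as far as the arm can. A call with a gripper value outside its range is refused whole. The fingers move at their own pace and stop on an object; "grip_force" is the grip in N (left out, the last holds). Time passes only in rows, so rows that do not move let the fingers close, or fill a call up. It gives the time, the measured TCP pose, the force, the opening and the grip force at its end, in the units of the state.
- bot.sense(): the state, without advancing time (a new reading comes with each control period).
- bot.snapshot(name): name is "scene" or "side" or "wrist"; returns a dict with "image" (420x560x3 uint8, blue, green, red), "fx", "fy", "cx", "cy" (pixels), "dist_coeffs" ([k1, k2, p1, p2, k3] as OpenCV has them; the pictures are not rectified), "extrinsics" (4x4, takes a point from world to camera coordinates). Camera axes: x right, y up, looking along -z (the intrinsics and any distortion apply to the point x, -y, -z); pixel columns grow to the right and rows downward; lengths in m; the calibration is good to about 2 mm. A picture is of the moment at which its call begins. There is no depth.
- bot.close_job(): hands the job in; it is judged then, once.
The state is a dict: "t": time; "joint_positions": joint angles; "joint_vel": joint speeds; "effort": joint torques, N m; "ee_pos": TCP position; "eef_rot": TCP orientation; "ft_force": force on the tool from outside, world axes, zero at the start; "torque": the same for the moment, N m; "opening": finger opening in m; "grasp_force": force on a finger pad.
Only numpy, scipy, OpenCV 4.12 (cv2) and the standard library are available. Lean on these libraries where they do the work, as an engineer would, in place of code of your own. Each camera call takes 0.05 s, during which the arm holds its last target. There are 200 camera calls.

## Working session

There is one attempt and no reset: what is moved stays moved. The work goes in short steps, Python scripts to look and compute and a tool call to move; the robot and the scene stay as the last step left them, time stands still between calls to the robot, and variables do not carry over. Pictures are saved under pics/ and viewed, at most 10 in all, crops included, and the job is handed in when it is done.

Besides the shell and the picture viewer there is one more tool, called as a command line: name --argument value ..., lists and objects as JSON in quotes. arm_command: Moves the arm, as the interface text tells. Its arguments: {"type":"object","properties":{"moves":{"type":"array"},"grip_force":{"type":"number"}},"required":["moves"]}

```bash
mkdir -p pics; ls; python3 - <<'E'
from rig import bot
import cv2,pickle
d={}
for n in("scene","side","wrist"):
    s=bot.snapshot(n);d[n]=s;cv2.imwrite(f"pics/{n}0.png",s["image"])
    print(n,s["fx"],s["fy"],s["cx"],s["cy"],s["dist_coeffs"],s["extrinsics"])
pickle.dump(d,open("s0.pkl","wb"));print(bot.sense())
E
```

```text
pics
scene 423.36990480775574 423.36990480775574 284.2630554242896 209.5743313251685 [-0.05181514  0.          0.          0.          0.        ] [[ 0.15200663  0.98834025 -0.00880503 -0.0929361 ]
 [-0.76972829  0.12396306  0.62622002  0.39913973]
 [ 0.62000995 -0.08841211  0.77959667 -1.3600543 ]
 [ 0.          0.          0.          1.        ]]
side 410.4755996427197 410.4755996427197 278.7002173108555 212.572295822053 [0.03122958 0.         0.         0.         0.        ] [[-0.94421909 -0.3287047   0.02008819  0.5447276 ]
 [ 0.20963699 -0.55290759  0.80644003 -0.22153766]
 [-0.25397372  0.7656673   0.59097457 -0.75606137]
 [ 0.          0.          0.          1.        ]]
wrist 377.5614115562395 377.5614115562395 276.7296667599314 206.72176089846772 [0.02884963 0.         0.         0.         0.        ] [[ 3.91216238e-01  9.20298276e-01 -9.68778432e-04 -4.99436861e-01]
 [-8.83030662e-01  3.75076930e-01 -2.82088898e-01  3.70035910e-02]
 [-2.59242560e-01  1.11213218e-01  9.59387781e-01 -3.77750603e-01]
 [ 0.00000000e+00  0.00000000e+00  0.00000000e+00  1.00000000e+00]]
{'t': 0.15, 'joint_positions': array([ 6.69784015e+01,  1.38226243e+01,  2.30748034e-01,  7.65027593e+01,
       -3.91067058e-04,  8.99980633e+01]), 'joint_vel': array([ 0.04104984, -0.08572296,  0.15564217, -0.01324318,  0.07681698,
        0.01208136]), 'effort': array([ 3.84312204e-05, -3.72634971e+01,  2.52638572e+01,  1.23648185e-02,
        7.82172287e-05,  3.88414165e-06]), 'ee_pos': array([0.19534831, 0.45972456, 0.23060986]), 'eef_rot': array([-1.79905364e+02,  3.87867755e-04,  1.56980339e+02]), 'ft_force': array([-0.70506262, -0.12645888, -0.02887955]), 'torque': array([-0.00050534,  0.04035895,  0.00056513]), 'grasp_force': 0.0, 'opening': 0.08529283026095782}
```

View pics/scene0.png

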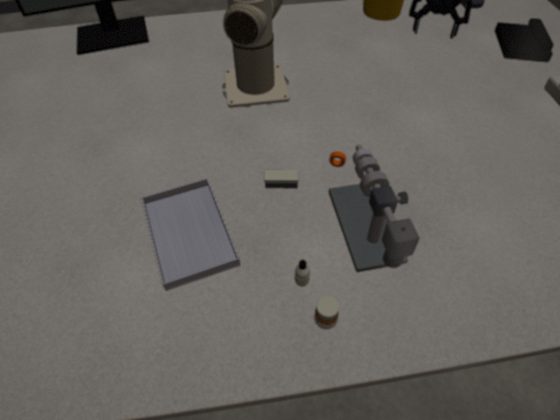

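View pics/side0.png

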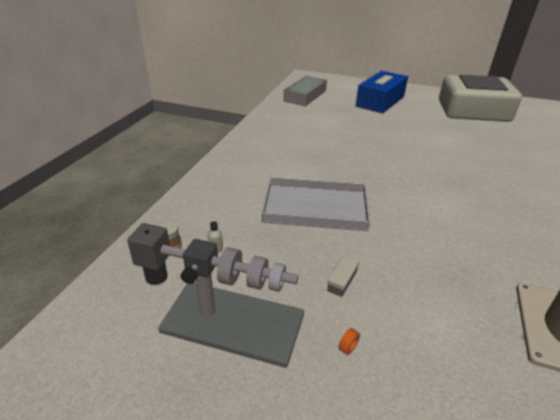

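The scene view shows the tray at (190,232), the stand at (375,220), the bar end near (358,150) and the orange decoy at (338,158). The side view shows the bar with its end at (297,279), the collar at (277,277), the outer weight at (258,271), the inner weight at (230,264) and the block at (200,258).

Things that could be taken for the collar are the orange ring (scene 338,158; side 349,340), the silver small ring on the bar (side 277,277), and the two larger rings (258,271) and (230,264). By the description I choose the small silver one nearest the free end. Next is a close crop to check that.

```bash
python3 - <<'E'
import cv2,pickle,numpy as np
d=pickle.load(open("s0.pkl","rb"))
a=cv2.resize(d["scene"]["image"][138:258,325:425],None,fx=5,fy=5,interpolation=cv2.INTER_CUBIC)[:600,:]
b=cv2.resize(d["side"]["image"][225:315,180:304],(620//2*1,225),interpolation=cv2.INTER_CUBIC)
a=cv2.resize(d["scene"]["image"][140:215,345:410],None,fx=5,fy=5,interpolation=cv2.INTER_CUBIC)
b=cv2.resize(d["side"]["image"][240:300,215:305],None,fx=5,fy=5,interpolation=cv2.INTER_CUBIC)
H=np.zeros((375,775+5,3),np.uint8);H[:375,:325]=a;H[:300,330:]=b
cv2.imwrite("pics/crop.png",np.clip(H*1.3,0,255).astype(np.uint8))
E
```

```text
(no output)
```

View pics/crop.png

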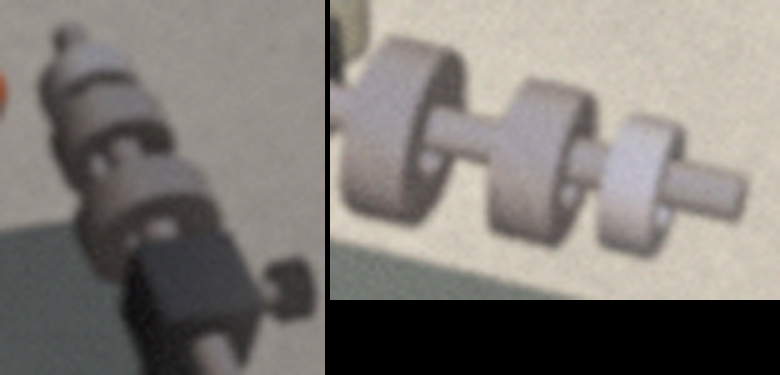

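The crop confirms the collar: a small, bright silver ring first from the free end, at side pixel about (277,277). The outer weight is at about (258,272), the inner at about (230,266), and the bar end at (296.6,279.2) in side and (359,147.6) in scene.

```bash
cat > h.py <<'E'
import cv2,numpy as np
def ray(s,px):
    K=np.array([[s["fx"],0,s["cx"]],[0,s["fy"],s["cy"]],[0,0,1]])
    n=cv2.undistortPoints(np.array([[px]],float),K,np.array(s["dist_coeffs"]))[0,0]
    E=np.array(s["extrinsics"]);R=E[:3,:3]
    return -R.T@E[:3,3], R.T@np.array([n[0],-n[1],-1.])
def plane(s,px,z):
    o,d=ray(s,px);return o+d*(z-o[2])/d[2]
def tri(s1,p1,s2,p2):
    o1,d1=ray(s1,p1);o2,d2=ray(s2,p2)
    t=np.linalg.lstsq(np.c_[d1,-d2],o2-o1,rcond=None)[0]
    a,b=o1+t[0]*d1,o2+t[1]*d2
    return (a+b)/2,np.linalg.norm(a-b)
def proj(s,P):
    E=np.array(s["extrinsics"]);c=E[:3,:3]@np.array(P)+E[:3,3]
    K=np.array([[s["fx"],0,s["cx"]],[0,s["fy"],s["cy"]],[0,0,1]])
    return cv2.projectPoints(np.array([[c[0],-c[1],-c[2]]]),np.zeros(3),np.zeros(3),K,np.array(s["dist_coeffs"]))[0].ravel()
E
python3 - <<'E'
import pickle,numpy as np,cv2
from h import *
np.set_printoptions(precision=4,suppress=True)
d=pickle.load(open("s0.pkl","rb"));S,D=d["scene"],d["side"]
print("end tri",tri(S,(359,147.6),D,(296.6,279.2)))
e=plane(D,(296.6,279.2),.15);b=plane(D,(240,266.4),.15)
a=(b-e)/np.linalg.norm(b-e);print("end",e,"bar",b,"yaw",np.degrees(np.arctan2(a[1],a[0])))
for n,p in dict(col=(277.4,277.2),out=(257.6,272.4),inn=(229.8,266.2)).items():
    q=plane(D,p,.146);print(n,q,"inside",(q-e)@a,"lat",a[0]*(q-e)[1]-a[1]*(q-e)[0])
for n,s in(("scene",S),("side",D)):
    im=s["image"].astype(int);m=((im[...,0]-im[...,2])>2).astype(np.uint8)
    m=cv2.morphologyEx(cv2.medianBlur(m*255,5),cv2.MORPH_CLOSE,np.ones((7,7)))
    c=[k for k in cv2.findContours(m,0,2)[0] if cv2.contourArea(k)>2500]
    for k in c:
        h=cv2.convexHull(k);ap=cv2.approxPolyDP(h,8,True)[:,0]
        print(n,cv2.contourArea(k),ap.tolist())
        if len(ap)==4:
            P=np.array([plane(s,p,.03) for p in ap.astype(float)]);print(P[:,:2].tolist(),P.mean(0),[np.linalg.norm(P[i]-P[i-1]) for i in range(4)])
E
```

```text
end tri (array([0.4854, 0.1913, 0.1486]), np.float64(0.003845220733154523))
end [0.484  0.1906 0.15  ] bar [0.5785 0.1951 0.15  ] yaw 2.6831858387596186
col [0.5149 0.1932 0.146 ] inside 0.03102324182757771 lat 0.0011352241493479416
out [0.5484 0.1941 0.146 ] inside 0.06444486947976245 lat 0.0004999483910523139
inn [0.5961 0.1966 0.146 ] inside 0.11225712663024867 lat 0.0007213011558645588
scene 5470.5 [[207, 187], [235, 257], [165, 281], [146, 206]]
[[0.44330180350243464, -0.16757089169824968], [0.6582324780368959, -0.11520472197607864], [0.6947110845899017, -0.2654986152791025], [0.4810006751224849, -0.31547203077115177]] [ 0.5693 -0.2159  0.03  ] [np.float64(0.15263011452687492), np.float64(0.22121801596436427), np.float64(0.1546575025668969), np.float64(0.21947546872184132)]
```

```bash
python3 - <<'E'
import pickle,numpy as np,cv2
from h import *
np.set_printoptions(precision=4,suppress=True)
d=pickle.load(open("s0.pkl","rb"));S,D=d["scene"],d["side"]
e=plane(S,(359,147.6),.15)
for p in((370,170),(388,210)):
    b=plane(S,p,.15);print("scene bar",e,b,np.degrees(np.arctan2(*(b-e)[1::-1])))
b=plane(D,(172,249.5),.15);e=plane(D,(296.6,279.2),.15);print("side far",b,np.degrees(np.arctan2(*(b-e)[1::-1])))
for n,s,ps in(("scene",S,((144,195),(208,182),(238,262),(167,284))),("side",D,((268,180),(367,184),(368,227),(263,222)))):
    P=np.array([plane(s,p,.03 if 1 else 0) for p in ps]);print(n,P[:,:2].tolist(),P.mean(0),[np.linalg.norm(P[i]-P[i-1]).round(4) for i in range(4)])
    im=s["image"];g=cv2.cvtColor(im,cv2.COLOR_BGR2HSV)
    print("bgr tray/bench",im[232,190] if n=="scene" else im[205,315], im[232,100] if n=="scene" else im[205,450])
a=cv2.resize(S["image"][170:295,135:250],(460,500),interpolation=cv2.INTER_CUBIC)
b=cv2.resize(D["image"][170:235,255:375],None,fx=2.7,fy=2.7,interpolation=cv2.INTER_CUBIC)
H=np.zeros((500,460+b.shape[1],3),np.uint8);H[:,:460]=a;H[:b.shape[0],460:]=b;cv2.imwrite("pics/tray.png",H);print(H.shape)
E
```

```text
scene bar [0.489  0.1916 0.15  ] [0.5611 0.1965 0.15  ] 3.9580688448419012
scene bar [0.489  0.1916 0.15  ] [0.6741 0.2013 0.15  ] 3.0240665134147924
side far [0.7023 0.1972 0.15  ] 1.717402633788964
scene [[0.44461368317825334, -0.3222153851698728], [0.42681746454925695, -0.16445082318617565], [0.6719247823573677, -0.1098362244551119], [0.7025436384062452, -0.2611972472218273]] [ 0.5615 -0.2144  0.03  ] [np.float64(0.265), np.float64(0.1588), np.float64(0.2511), np.float64(0.1544)]
bgr tray/bench [111 104 106] [104 110 114]
side [[0.6958820940597841, -0.2520688698208511], [0.44119452019296246, -0.32810567681315994], [0.408223506473832, -0.1418036102524306], [0.6420064021618446, -0.07371645641675995]] [ 0.5468 -0.1989  0.03  ] [np.float64(0.1863), np.float64(0.2658), np.float64(0.1892), np.float64(0.2435)]
bgr tray/bench [143 143 144] [146 157 164]
(500, 784, 3)
```

View pics/tray.png

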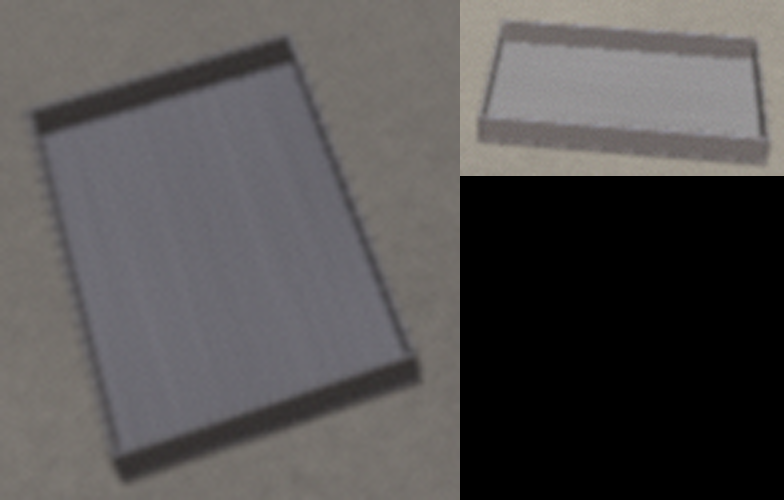

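The crop shows the tray's rim corners clearly. In scene they are (143,198), (207,179.5), (238,259) and (163,285); in side they are (271.7,178), (364,184), (369,221) and (261.7,214).

```bash
python3 - <<'E'
import pickle,numpy as np,cv2
from h import *
np.set_printoptions(precision=4,suppress=True)
d=pickle.load(open("s0.pkl","rb"));S,D=d["scene"],d["side"]
for n,s,ps in(("scene",S,((143.25,198),(207,179.5),(238.2,259.2),(163,285))),("side",D,((364.3,184.1),(369,221.1),(261.7,214),(271.7,178.1)))):
    P=np.array([plane(s,p,.03) for p in ps]);v=P[2]-P[1]+P[3]-P[0];print(n,P[:,:2].tolist(),P.mean(0),[np.linalg.norm(P[i]-P[i-1]).round(4) for i in range(4)],np.degrees(np.arctan2(v[1],v[0])))
for n,p in dict(box=(282,178),drop=(302,268),jar=(327,308)).items(): print(n,plane(S,p,.03))
E
```

```text
scene [[0.4541801009205688, -0.3235125083828447], [0.4178352496461437, -0.1666134625324296], [0.6649218600913249, -0.10880322395954867], [0.7036555913515807, -0.2694786162257225]] [ 0.5601 -0.2171  0.03  ] [np.float64(0.2553), np.float64(0.1611), np.float64(0.2538), np.float64(0.1653)] 12.693304632958768
side [[0.4479036636004046, -0.3250054232945344], [0.4096750851668971, -0.1652408475238063], [0.6561552240443416, -0.10195383048444806], [0.689909528122313, -0.2648631149957382]] [ 0.5509 -0.2143  0.03  ] [np.float64(0.2494), np.float64(0.1643), np.float64(0.2545), np.float64(0.1664)] 14.18052695077636
box [0.4431 0.0204 0.03  ]
drop [0.7082 0.0236 0.03  ]
jar [0.807  0.0564 0.03  ]
```

arm_command --moves '[[[1,0.04,-0.0334,0.003,3.2],[1,0.04,-0.0334,0.003,3.2],[1,0.04,-0.0334,0.003,3.2],[1,0.04,-0.0334,0.003,3.2],[1,0.04,-0.0334,0,3.2],[1,0.04,-0.0334,0,3.2],[1,0.04,-0.0334,0,3.2],[1,0.04,-0.0334,0,3.2]]]' --grip_force 40

```text
t: 1.15
ee_pos: [0.5165, 0.1917, 0.243]
eef_rot: [180.0, -0.0, -177.3]
ft_force: [0.5, 1.3, 0.7]
opening: 0.0855
grasp_force: 0.0
```

```bash
python3 - <<'E'
from rig import bot
import cv2,pickle
from h import *
d={n:bot.snapshot(n) for n in("wrist","side")}
pickle.dump(d,open("s1.pkl","wb"));s=bot.sense();print(s["joint_positions"],s["ee_pos"],s["eef_rot"])
cv2.imwrite("pics/w1.png",d["wrist"]["image"])
w=d["wrist"]
for k in range(3): print([proj(w,p).round(1).tolist() for p in [((.486,.191,.15),(.515,.1925,.146),(.626,.197,.15))[k]]])
E
```

```text
[20.11940426 19.55400325  9.80583509 80.25944928 -0.08572071 17.86826456] [0.5186171  0.18950252 0.24226341] [-1.79916077e+02  1.90516113e-02 -1.77748841e+02]
[[278.0, 162.9]]
[[278.2, 205.6]]
[[277.1, 353.5]]
```

View pics/w1.png

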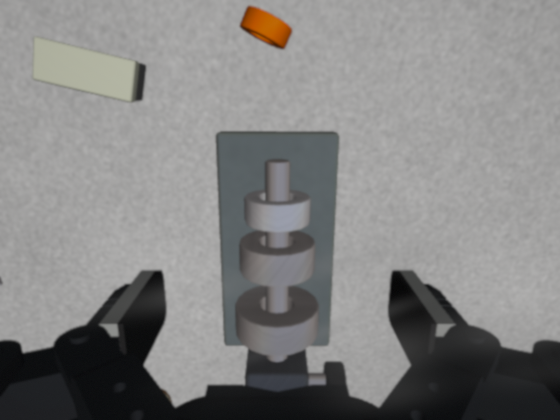

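Wrist view: the bar is vertical at column 277.5 with its end at row 161. The collar's sides run over rows ~196-224, the outer weight's ~236-272 and the inner weight's ~296-340; the gripper is aligned with the bar. The orange decoy at (266,27) is clear.

```bash
python3 - <<'E'
import pickle,numpy as np
from h import *
np.set_printoptions(precision=4,suppress=True)
w=pickle.load(open("s1.pkl","rb"))["wrist"];E=np.array(w["extrinsics"]);print("cam",-E[:3,:3].T@E[:3,3])
print("end",plane(w,(277.5,161),.158),plane(w,(277.5,161),.15))
for n,l,r in(("c",(245,311),(196,224)),("o",(240,314.5),(236,272)),("i",(236,318),(296,340))):
    a,b=[plane(w,(c,sum(r)/2),.146) for c in l];print(n,(a+b)/2,"width",np.linalg.norm(a-b),"len",plane(w,(l[0],r[1]),.146)[0]-plane(w,(l[0],r[0]),.146)[0])
E
```

```text
cam [0.4457 0.1881 0.3849]
end [0.4835 0.1905 0.158 ] [0.4848 0.1906 0.15  ]
c [0.518  0.1925 0.146 ] width 0.04362834075917005 len 0.019341551965918802
o [0.5495 0.1935 0.146 ] width 0.05097097856032531 len 0.026633406030519446
i [0.5992 0.1957 0.146 ] width 0.059024622795080035 len 0.035965939689760806
```

arm_command --moves '[[[1,0,0,-0.015,0],[1,0,0,-0.025,0],[1,0,0,-0.03,0],[1,0,0,-0.025,0],[1,0,0,-0.015,0],[1,0,0,-0.009,0],[1,0,0,0,0],[1,0,0,0,0]]]'

```text
t: 2.25
ee_pos: [0.5162, 0.1933, 0.1252]
eef_rot: [180.0, 0.1, -177.4]
ft_force: [0.8, 0.6, 0.7]
opening: 0.0851
grasp_force: 0.0
```

```bash
python3 - <<'E'
from rig import bot
import cv2,numpy as np
s=bot.sense();print(s["ee_pos"],s["eef_rot"],s["ft_force"])
a=bot.snapshot("side")["image"][200:340,150:330]
b=bot.snapshot("wrist")["image"]
a=cv2.resize(a,(450,350),interpolation=cv2.INTER_CUBIC);b=cv2.resize(b[150:,130:430],(350,315))
H=np.zeros((350,800,3),np.uint8);H[:,:450]=a;H[:315,450:]=b;cv2.imwrite("pics/g1.png",H)
E
```

```text
[0.51615349 0.19332487 0.12524224] [ 1.79965424e+02  9.88157101e-02 -1.77413140e+02] [0.80034472 0.55703559 0.73325901]
```

View pics/g1.png

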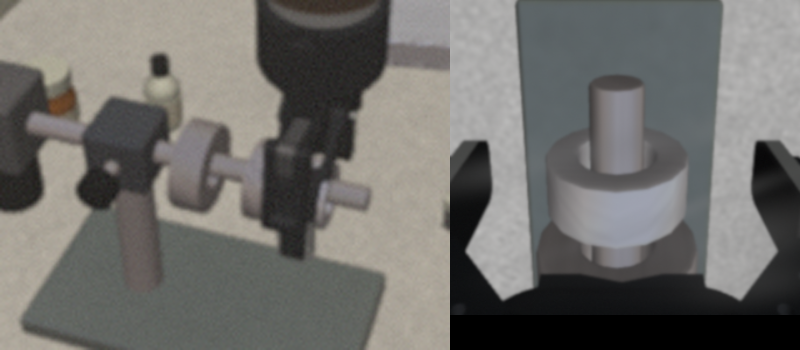

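Fingers straddle the collar: it sits centred between them at crop (617,195) in the wrist view, and the outer weight is behind, untouched. Closing now.

arm_command --moves '[[[0.3,0,0,0,0],[0.3,0,0,0,0],[0.3,0,0,0,0],[0.3,0,0,0,0],[0.3,0,0,0,0],[0.3,0,0,0,0],[0.3,0,0,0,0],[0.3,0,0,0,0]]]' --grip_force 40

```text
t: 3.35
ee_pos: [0.5157, 0.193, 0.1247]
eef_rot: [180.0, 0.0, -177.4]
ft_force: [-1.7, -1.5, 5.4]
opening: 0.0433
grasp_force: 40.5
```

```bash
python3 - <<'E'
from rig import bot
s=bot.sense();print(s["ee_pos"],s["ft_force"],s["opening"],s["grasp_force"])
E
```

```text
[0.51572589 0.19299156 0.12474076] [-1.68141082 -1.50352033  5.40988654] 0.04333954767584372 40.46226534526795
```

arm_command --moves '[[[0.3,0,0,0.002,0],[0.3,0,0,0.002,0],[0.3,0,0,0,0],[0.3,-0.005,-0.0002,0,0],[0.3,-0.012,-0.0005,0,0],[0.3,-0.018,-0.0008,0,0],[0.3,-0.018,-0.0008,0,0],[0.3,-0.012,-0.0005,0,0]]]'

```text
t: 4.35
ee_pos: [0.4489, 0.19, 0.1283]
eef_rot: [-180.0, -0.0, -177.4]
ft_force: [-0.2, 0.4, -0.5]
opening: 0.0429
grasp_force: 40.6
```

arm_command --moves '[[[0.3,-0.005,-0.015,0.015,0],[0.3,-0.002,-0.045,0.017,0],[0.3,0.004,-0.058,0,0],[0.3,0.005,-0.058,0,0],[0.3,0.005,-0.058,0,0],[0.3,0.005,-0.058,0,0],[0.3,0.005,-0.058,0,0],[0.3,0.005,-0.048,0,0]]]'

```text
t: 5.35
ee_pos: [0.4724, -0.2112, 0.1617]
eef_rot: [-179.9, 0.1, -177.5]
ft_force: [0.4, -0.4, -0.8]
opening: 0.0426
grasp_force: 40.8
```

arm_command --moves '[[[0.3,0.004,-0.025,-0.01,0],[0.3,0,0,-0.03,0],[0.3,0,0,-0.035,0],[0.3,0,0,-0.03,0],[0.3,0,0,-0.022,0],[0.3,0,0,-0.012,0],[0.3,0,0,-0.004,0],[0.3,0,0,0,0]]]'

```text
t: 6.35
ee_pos: [0.477, -0.2333, 0.018]
eef_rot: [-180.0, 0.1, -177.4]
ft_force: [0.0, 0.1, -0.6]
opening: 0.043
grasp_force: 40.8
```

```bash
python3 - <<'E'
from rig import bot
import cv2,numpy as np
from h import *
s=bot.sense();print(s["ee_pos"],s["eef_rot"],s["ft_force"],s["opening"],s["grasp_force"])
a=bot.snapshot("side")["image"][130:270,230:400]
b=bot.snapshot("scene")["image"][150:300,120:260]
a=cv2.resize(a,(425,350),interpolation=cv2.INTER_CUBIC);b=cv2.resize(b,(326,350),interpolation=cv2.INTER_CUBIC)
cv2.imwrite("pics/t1.png",np.hstack([a,b]))
E
```

```text
[ 0.47700372 -0.23330593  0.01804291] [-1.79961669e+02  5.95775088e-02 -1.77434647e+02] [ 0.03065143  0.08571897 -0.61125991] 0.043032496730223316 40.82977075595409
```

View pics/t1.png

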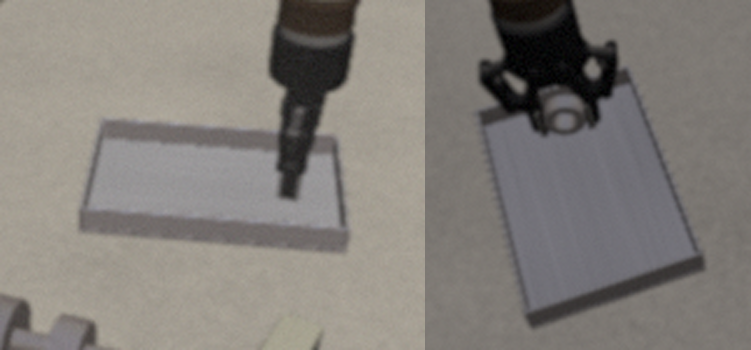

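Collar held in the grip at the right-hand crop (565,118), above the tray floor and inside the walls. Lowering and releasing.

arm_command --moves '[[[0.3,0,0,-0.007,0],[0.3,0,0,-0.004,0],[0.3,0,0,0,0],[0.3,0,0,0,0],[0.6,0,0,0,0],[0.6,0,0,0,0],[0.8,0,0,0,0],[0.8,0,0,0,0]]]'

```text
t: 7.45
ee_pos: [0.4766, -0.2329, 0.0064]
eef_rot: [-180.0, 0.0, -177.4]
ft_force: [-0.2, -0.0, 0.5]
opening: 0.0682
grasp_force: 0.0
```

arm_command --moves '[[[0.8,0,0,0.015,0],[0.8,0,0,0.03,0],[1,0,0,0.05,0],[1,0,0,0.06,0],[1,0.005,0.02,0.06,0],[1,0.005,0.04,0.02,0],[1,0.01,0.06,0,0],[1,0.01,0.06,0,0]]]'

```text
t: 8.45
ee_pos: [0.5068, -0.0518, 0.2424]
eef_rot: [-180.0, 0.2, -177.5]
ft_force: [0.6, 0.3, -0.6]
opening: 0.0854
grasp_force: 0.0
```

```bash
python3 - <<'E'
from rig import bot
import cv2,numpy as np,pickle
s=bot.sense();print(s["ee_pos"],s["eef_rot"],s["ft_force"],s["opening"],s["grasp_force"])
S=bot.snapshot("scene");D=bot.snapshot("side");pickle.dump((S,D),open("s2.pkl","wb"))
a=D["image"][170:310,200:400]
b=S["image"][150:300,120:260]
a=cv2.resize(a,(470,329),interpolation=cv2.INTER_CUBIC);b=cv2.resize(b,(307,329),interpolation=cv2.INTER_CUBIC)
cv2.imwrite("pics/t2.png",np.hstack([a,b]))
E
```

```text
[ 0.5068161  -0.05183613  0.24236385] [-1.79977234e+02  1.78352966e-01 -1.77501214e+02] [ 0.64827145  0.28181772 -0.64432388] 0.08538510228441504 0.0
```

View pics/t2.png

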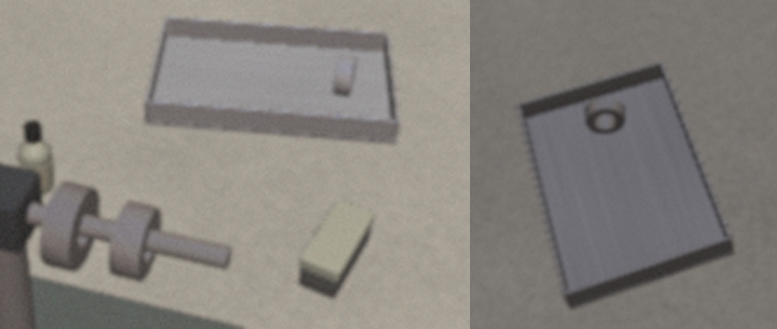

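The collar stands in the tray at crop (604,117), let go. The outer weight, at side (257.9,272.1), and the inner one are still on the bar. Fetching the outer weight at x≈0.551, y≈0.194.

arm_command --moves '[[[1,0.008,0.045,0,0],[1,0.01,0.055,0,0],[1,0.01,0.055,0,0],[1,0.01,0.05,0,0],[1,0.006,0.03,0,0],[1,0,0.012,-0.005,0],[1,0,0,-0.015,0],[1,0,0,-0.02,0]]]' --grip_force 80

```text
t: 9.55
ee_pos: [0.5503, 0.1922, 0.1997]
eef_rot: [-180.0, 0.0, -177.5]
ft_force: [-0.7, -0.2, 0.5]
opening: 0.0853
grasp_force: 0.0
```

```bash
python3 - <<'E'
from rig import bot
import cv2,numpy as np
from h import *
W=bot.snapshot("wrist")
s=bot.sense();print(s["ee_pos"],s["eef_rot"])
cv2.imwrite("pics/w2.png",W["image"])
for p in((.485,.1906,.15),(.54,.194,.172),(.562,.194,.172),(.540,.194,.158),(.551,.168,.146),(.551,.220,.146)): print(p,proj(W,p).round(1))
E
```

```text
[0.54854291 0.1913909  0.19626236] [-179.86512846   -0.31914724 -177.53279419]
(0.485, 0.1906, 0.15) [279.5 107.4]
(0.54, 0.194, 0.172) [281.7 228.5]
(0.562, 0.194, 0.172) [279.6 270.6]
(0.54, 0.194, 0.158) [281.4 219.3]
(0.551, 0.168, 0.146) [232.9 229.5]
(0.551, 0.22, 0.146) [327.3 233.3]
```

View pics/w2.png

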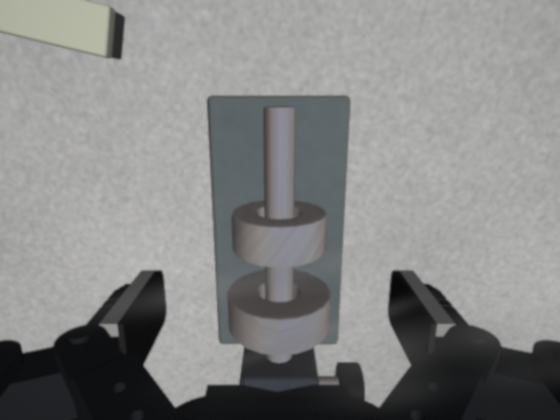

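Wrist view: the bar end is at row 107, as predicted. The outer weight's sides are at columns 232 and 326 over rows 205-265, centred between the fingers and matching the prediction within ~2 mm.

arm_command --moves '[[[1,-0.001,0,-0.02,0],[1,0,0,-0.027,0],[1,0,0,-0.02,0],[1,0,0,-0.012,0],[1,0,0,0,0],[0.35,0,0,0,0],[0.35,0,0,0,0],[0.35,0,0,0,0]]]' --grip_force 80

```text
t: 10.6
ee_pos: [0.5503, 0.1943, 0.123]
eef_rot: [180.0, 0.2, -177.4]
ft_force: [-1.3, -1.1, 5.1]
opening: 0.0503
grasp_force: 82.3
```

arm_command --moves '[[[0.35,0,0,0,0],[0.35,0,0,0,0],[0.35,0,0,0,0],[0.35,0,0,0,0],[0.35,0,0,0.002,0],[0.35,0,0,0.002,0],[0.35,0,0,0,0],[0.35,0,0,0,0]]]' --grip_force 80

```text
t: 11.6
ee_pos: [0.5492, 0.1938, 0.1249]
eef_rot: [-180.0, -0.1, -177.4]
ft_force: [0.2, 0.4, -2.1]
opening: 0.0508
grasp_force: 83.1
```

arm_command --moves '[[[0.35,-0.005,-0.0002,0,0],[0.35,-0.012,-0.0005,0,0],[0.35,-0.016,-0.0007,0,0],[0.35,-0.018,-0.0008,0,0],[0.35,-0.018,-0.0008,0,0],[0.35,-0.016,-0.0007,0,0],[0.35,-0.012,-0.0005,0,0],[0.35,-0.005,-0.0002,0,0]]]'

```text
t: 12.6
ee_pos: [0.4465, 0.1894, 0.1256]
eef_rot: [180.0, -0.0, -177.4]
ft_force: [-0.6, 0.3, -1.9]
opening: 0.0503
grasp_force: 83.1
```

arm_command --moves '[[[0.35,0,-0.015,0.015,0],[0.35,0.01,-0.04,0.019,0],[0.35,0.014,-0.055,0,0],[0.35,0.016,-0.056,0,0],[0.35,0.016,-0.056,0,0],[0.35,0.016,-0.056,0,0],[0.35,0.016,-0.056,0,0],[0.35,0.014,-0.045,0,0]]]'

```text
t: 13.6
ee_pos: [0.5499, -0.1935, 0.1606]
eef_rot: [-179.9, 0.1, -177.6]
ft_force: [0.4, 0.3, -2.7]
opening: 0.0508
grasp_force: 83.6
```

arm_command --moves '[[[0.35,0.006,-0.0266,-0.01,0],[0.35,0,0,-0.03,0],[0.35,0,0,-0.035,0],[0.35,0,0,-0.03,0],[0.35,0,0,-0.022,0],[0.35,0,0,-0.012,0],[0.35,0,0,-0.003,0],[0.35,0,0,0,0]]]'

```text
t: 14.6
ee_pos: [0.5561, -0.2167, 0.0183]
eef_rot: [-180.0, 0.1, -177.4]
ft_force: [1.0, 0.5, -2.1]
opening: 0.0502
grasp_force: 83.6
```

arm_command --moves '[[[0.35,0,0,-0.007,0],[0.35,0,0,-0.004,0],[0.35,0,0,0,0],[0.35,0,0,0,0],[0.65,0,0,0,0],[0.75,0,0,0,0],[0.9,0,0,0,0],[0.9,0,0,0,0]]]'

```text
t: 15.6
ee_pos: [0.5555, -0.2162, 0.0065]
eef_rot: [-180.0, 0.0, -177.4]
ft_force: [-0.3, 0.1, 0.2]
opening: 0.0769
grasp_force: 0.0
```

arm_command --moves '[[[0.9,0,0,0.01,0],[0.9,0,0,0.03,0],[1,0,0,0.05,0],[1,0,0,0.06,0],[1,0.003,0.02,0.06,0],[1,0.005,0.04,0.025,0],[1,0.006,0.06,0,0],[1,0.006,0.06,0,0]]]'

```text
t: 16.6
ee_pos: [0.5758, -0.0351, 0.2423]
eef_rot: [-180.0, 0.2, -177.5]
ft_force: [0.7, 1.1, 0.2]
opening: 0.0852
grasp_force: 0.0
```

```bash
python3 - <<'E'
from rig import bot
import cv2,numpy as np,pickle
s=bot.sense();print(s["ee_pos"],s["eef_rot"],s["ft_force"],s["opening"],s["grasp_force"])
S=bot.snapshot("scene");D=bot.snapshot("side")
a=D["image"][170:310,200:400]
b=S["image"][150:300,120:260]
a=cv2.resize(a,(470,329),interpolation=cv2.INTER_CUBIC);b=cv2.resize(b,(307,329),interpolation=cv2.INTER_CUBIC)
cv2.imwrite("pics/t3.png",np.hstack([a,b]))
E
```

```text
[ 0.57578681 -0.03512072  0.24234958] [-1.79988207e+02  1.62008144e-01 -1.77494073e+02] [0.67523592 1.14302055 0.1781433 ] 0.08523071334197847 0.0
```

View pics/t3.png

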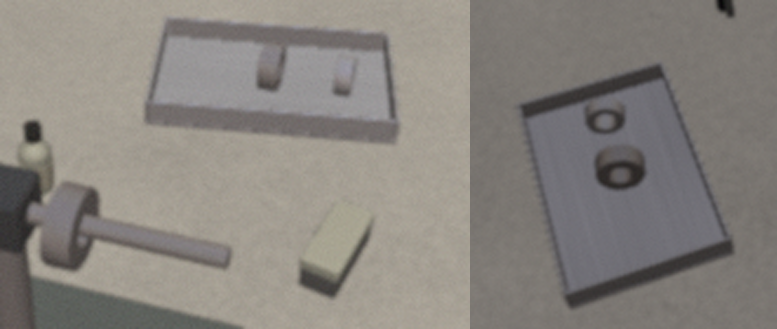

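The outer weight stands in the tray at crop (620,167) beside the collar at (604,117). The inner weight is still on the bar at side about (229.8,266). Fetching it at x≈0.5975, y≈0.1957.

arm_command --moves '[[[1,0.004,0.04,0,0],[1,0.005,0.055,0,0],[1,0.005,0.055,0,0],[1,0.004,0.045,0,0],[1,0.0035,0.025,0,0],[1,0,0.0117,-0.005,0],[1,0,0,-0.01,0],[1,0,0,-0.01,0]]]' --grip_force 100

```text
t: 17.7
ee_pos: [0.5968, 0.1936, 0.2146]
eef_rot: [-180.0, -0.1, -177.5]
ft_force: [-0.9, -1.3, 0.3]
opening: 0.0851
grasp_force: 0.0
```

```bash
python3 - <<'E'
from rig import bot
import cv2,numpy as np
from h import *
W=bot.snapshot("wrist");s=bot.sense();print(s["ee_pos"],s["eef_rot"])
im=cv2.GaussianBlur(W["image"],(5,5),0).astype(int)
for y in(.169,.2225):   # columns near the ring's left/right side
    q=[proj(W,(.5975+k,y,.146)).round(0) for k in(-.011,0,.011)];c=int(q[1][0]);print(y,q)
    r=int(q[1][1]);print([(i,im[i,c].tolist()) for i in range(r-40,r+50,5)])
r=int(q[1][1]);print("row",r,[(c,im[r,c].sum()//3) for c in range(190,370,4)])
E
```

```text
[0.59604667 0.19339141 0.21297569] [-179.92004129   -0.20576024 -177.53738779]
0.169 [array([235., 203.]), array([235., 221.]), array([235., 238.])]
[(181, [111, 108, 99]), (186, [111, 109, 100]), (191, [111, 109, 100]), (196, [111, 108, 100]), (201, [95, 93, 89]), (206, [74, 75, 79]), (211, [73, 74, 77]), (216, [82, 83, 87]), (221, [83, 84, 88]), (226, [84, 85, 89]), (231, [84, 86, 90]), (236, [85, 86, 91]), (241, [87, 88, 93]), (246, [89, 91, 95]), (251, [107, 104, 99]), (256, [112, 109, 100]), (261, [112, 109, 101]), (266, [112, 110, 102])]
0.2225 [array([327., 207.]), array([326., 225.]), array([324., 242.])]
[(185, [109, 106, 97]), (190, [108, 105, 97]), (195, [109, 106, 97]), (200, [107, 104, 97]), (205, [77, 77, 80]), (210, [75, 75, 79]), (215, [115, 117, 123]), (220, [125, 126, 132]), (225, [122, 124, 130]), (230, [120, 122, 128]), (235, [119, 121, 127]), (240, [118, 120, 126]), (245, [118, 119, 124]), (250, [113, 112, 107]), (255, [114, 112, 104]), (260, [115, 112, 106]), (265, [115, 112, 106]), (270, [114, 111, 105])]
row 225 [(190, np.int64(193)), (194, np.int64(188)), (19
[... 239 characters left out ...]
2, np.int64(106)), (246, np.int64(114)), (250, np.int64(121)), (254, np.int64(125)), (258, np.int64(131)), (262, np.int64(138)), (266, np.int64(139)), (270, np.int64(139)), (274, np.int64(139)), (278, np.int64(139)), (282, np.int64(140)), (286, np.int64(141)), (290, np.int64(142)), (294, np.int64(143)), (298, np.int64(143)), (302, np.int64(141)), (306, np.int64(140)), (310, np.int64(141)), (314, np.int64(141)), (318, np.int64(139)), (322, np.int64(135)), (326, np.int64(125)), (330, np.int64(107)), (334, np.int64(104)), (338, np.int64(105)), (342, np.int64(156)), (346, np.int64(181)), (350, np.int64(180)), (354, np.int64(177)), (358, np.int64(184)), (362, np.int64(179)), (366, np.int64(179))]
```

arm_command --moves '[[[1,0.001,0,-0.02,0],[1,0,0,-0.03,0],[1,0,0,-0.025,0],[1,0,0,-0.015,0],[1,0,0,-0.007,0],[1,0,0,0,0],[0.45,0,0,0,0],[0.45,0,0,0,0]]]' --grip_force 100

```text
t: 18.75
ee_pos: [0.599, 0.1956, 0.1208]
eef_rot: [180.0, 0.2, -177.4]
ft_force: [-0.6, -0.4, 2.1]
opening: 0.0582
grasp_force: 106.1
```

arm_command --moves '[[[0.45,0,0,0,0],[0.45,0,0,0,0],[0.45,0,0,0,0],[0.45,0,0,0,0],[0.45,0,0,0.002,0],[0.45,0,0,0.002,0],[0.45,0,0,0,0],[0.45,0,0,0,0]]]' --grip_force 100

```text
t: 19.75
ee_pos: [0.5975, 0.1952, 0.1219]
eef_rot: [-180.0, -0.1, -177.4]
ft_force: [-0.1, 0.0, -3.8]
opening: 0.0581
grasp_force: 107.3
```

arm_command --moves '[[[0.45,-0.006,-0.0003,0.001,0],[0.45,-0.012,-0.0005,0,0],[0.45,-0.016,-0.0007,0,0],[0.45,-0.018,-0.0008,0,0],[0.45,-0.018,-0.0008,0,0],[0.45,-0.016,-0.0007,0,0],[0.45,-0.012,-0.0005,0,0],[0.45,-0.006,-0.0003,0,0]]]'

```text
t: 20.75
ee_pos: [0.493, 0.1907, 0.1239]
eef_rot: [-180.0, 0.0, -177.4]
ft_force: [-0.4, 0.2, -3.0]
opening: 0.0581
grasp_force: 107.4
```

arm_command --moves '[[[0.45,-0.005,-0.0002,0,0],[0.45,-0.01,-0.0005,0,0],[0.45,-0.012,-0.0006,0,0],[0.45,-0.01,-0.0005,0,0],[0.45,-0.008,-0.0004,0,0],[0.45,-0.004,-0.0002,0.003,0],[0.45,0,-0.01,0.012,0],[0.45,0.004,-0.035,0.018,0]]]'

```text
t: 21.75
ee_pos: [0.4492, 0.1434, 0.1574]
eef_rot: [180.0, 0.0, -177.3]
ft_force: [0.2, -0.3, -3.1]
opening: 0.0582
grasp_force: 107.9
```

arm_command --moves '[[[0.45,0.015,-0.042,0.002,0],[0.45,0.026,-0.048,0,0],[0.45,0.028,-0.05,0,0],[0.45,0.028,-0.05,0,0],[0.45,0.028,-0.05,0,0],[0.45,0.026,-0.046,0,0],[0.45,0.022,-0.038,0,0],[0.45,0.0115,-0.0177,0,0]]]'

```text
t: 22.75
ee_pos: [0.6342, -0.2022, 0.1589]
eef_rot: [-179.9, 0.1, -177.6]
ft_force: [0.4, 0.3, -3.7]
opening: 0.0577
grasp_force: 108.0
```

arm_command --moves '[[[0.45,0,0,-0.01,0],[0.45,0,0,-0.03,0],[0.45,0,0,-0.035,0],[0.45,0,0,-0.03,0],[0.45,0,0,-0.02,0],[0.45,0,0,-0.012,0],[0.45,0,0,-0.003,0],[0.45,0,0,0,0]]]'

```text
t: 23.75
ee_pos: [0.6339, -0.1983, 0.0194]
eef_rot: [-180.0, 0.1, -177.4]
ft_force: [-0.5, -0.1, -3.3]
opening: 0.0581
grasp_force: 108.0
```

arm_command --moves '[[[0.45,0,0,-0.006,0],[0.45,0,0,-0.0035,0],[0.45,0,0,0,0],[0.45,0,0,0,0],[0.75,0,0,0,0],[0.9,0,0,0,0],[1,0,0,0,0],[1,0,0,0,0]]]'

```text
t: 24.75
ee_pos: [0.6337, -0.1985, 0.0095]
eef_rot: [-180.0, 0.0, -177.4]
ft_force: [0.6, 0.5, -0.4]
opening: 0.0855
grasp_force: 0.0
```

arm_command --moves '[[[1,0,0,0.01,0],[1,0,0,0.03,0],[1,0,0,0.05,0],[1,0,0,0.06,0],[1,0,0.02,0.05,0],[1,-0.02,0.04,0.02,0],[1,-0.03,0.05,0,0],[1,-0.03,0.05,0,0]]]'

```text
t: 25.75
ee_pos: [0.5529, -0.0372, 0.2305]
eef_rot: [-180.0, 0.1, -177.5]
ft_force: [1.4, -0.0, 0.5]
opening: 0.0855
grasp_force: 0.0
```

```bash
python3 - <<'E'
from rig import bot
import cv2,numpy as np,pickle
from h import *
s=bot.sense();print(s["ee_pos"],s["ft_force"],s["opening"],s["grasp_force"])
S=bot.snapshot("scene");S0=pickle.load(open("s0.pkl","rb"))["scene"]
df=cv2.absdiff(cv2.GaussianBlur(S["image"],(5,5),0),cv2.GaussianBlur(S0["image"],(5,5),0)).max(2)
m=((df>16)*255).astype(np.uint8)
for k in cv2.findContours(m,0,2)[0]:
    if cv2.contourArea(k)>25:
        b=cv2.boundingRect(k);print(b,plane(S,(b[0]+b[2]/2,b[1]+b[3]/2),.03))
E
```

```text
[ 0.55285875 -0.03715541  0.23049212] [ 1.44249254e+00 -7.53503133e-04  4.76735454e-01] 0.0855491688044748 0.0
(182, 242, 29, 22) [ 0.63475268 -0.19800641  0.03      ]
(177, 218, 24, 19) [ 0.56204632 -0.21342896  0.03      ]
(172, 198, 19, 13) [ 0.49001972 -0.23048602  0.03      ]
(351, 150, 40, 47) [0.46364567 0.24555059 0.03      ]
(235, 50, 38, 12) [-0.1278794   0.01074889  0.03      ]
(217, 40, 83, 115) [ 0.10362206 -0.00028194  0.03      ]
(225, 17, 47, 34) [-0.27660974  0.00665918  0.03      ]
(408, 0, 64, 40) [-0.2681048  0.7296271  0.03     ]
(219, 0, 83, 37) [-0.38369266  0.06258334  0.03      ]
```

All three rings show in the tray where they were set down, the bar region has changed (it is now empty), and there is no change at the bottle, jar or box. Handing in.

```bash
python3 -c "
from rig import bot
print(bot.close_job())"
```

```text
the job is handed in; nothing more can be done
None
```

The collar, then the outer and inner counterweights, are in the tray and let go. In the last camera image the bar is empty and the bottle, jar and slide box have not moved; the job was handed in at about 26 s, and the hand-in returned no verdict.

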